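# Sweep the offcuts off the filing board

### The arm

A 6-joint arm with a two-finger parallel gripper is mounted at the origin on the work surface. World frame = base frame: x ahead of the robot, y to its left, z up, the work surface at z = 0. Lengths are in m, angles in degrees, forces in N, time in s.
With the tool pointing down it reaches from about 0.375 to 0.9 m from the base axis. Payload 3.1 kg.
Tool frame: the origin (TCP) lies midway between the tips of the shut fingers; the grasp point (between the pads) lies 19 mm behind it; z points along the fingers, y is the line along which they close (so a half turn about z gives the same grasp; the last joint's range is limited). The gripper opens to 87 mm and grips with 3 to 60 N. Pads are 19 mm wide; open, the fingers measure 117 mm over their backs; the gripper's body (75 mm by 190 mm) begins 51 mm behind the grasp point.
Start: joints at [-74.857, 30.224, 82.088, -0, 67.689, -10.227], TCP at [0.268, -0.565, 0.223] pointing down, gripper open.
Joint ranges: [-176.69, 176.69], [-43.24, 126.21], [12.49, 139.97], [-82, 262], [0, 151.66], [-163.58, 163.58]. Speed limits (degrees/s): [159.86, 159.86, 180, 180, 180, 180].

### API

Orientations are given as a 3x3 rotation matrix whose columns are the frame's x, y, z axes.
In Python, from rig import bot, imaging gives the robot as it stands (bot), with the cameras (imaging).
- The arm moves only by the tool hand_motion, called after "Call:" as name(argument=value, ...) on one line, values as JSON. Schema: {"type":"object","properties":{"ticks":{"type":"array","items":{"type":"array","items":{"type":"array","items":{"type":"number"},"minItems":7,"maxItems":7},"minItems":1,"maxItems":20},"minItems":1,"maxItems":1},"only":{"type":"string"},"quiet":{"type":"boolean"},"lines":{"type":"string"}},"required":["ticks"],"additionalProperties":false}. ticks is a list that holds a single list of rows (three levels of brackets), with 1 to 20 rows, each of 7 numbers: dx, dy, dz in fractions of the full range, 1 being 0.75 m, then a rotation vector rx, ry, rz in parts of the range, where 1.0 means 360 degrees, then the opening from 0.0 (shut) to 1.0 (fully open); each row is the pose to reach, as a shift and turn from the pose commanded when the call began, along the tool's axes at that moment; what a row does not reach only later rows make up. A row lasts 1/10 s, in which the tool goes at most 0.05 m and 8.59 degrees, less where a joint would pass 70% of its speed; a pose out of reach is approached as far as the arm can. The fingers move at their own pace and stop on an object; the grip force is fixed at half the most. Time passes only in rows, so rows that do not move let the fingers close. The tool returns the time, the measured TCP pose, the force, the opening and the grip force at its end. only (a regular expression) keeps the lines of the reply that match it, lines (a string "A,B") keeps lines A to B, and quiet returns only ok. A shift or turn number past 1, either way, is cut back to 1. Input that does not fit is refused with a message, and nothing moves.
- bot.read_state(): the state, without advancing time (a new reading comes with each control period).
- imaging.capture(name): name is "side" or "top" or "wrist"; returns a dict with "color" (384x512x3 uint8, red, green, blue), "K" (3x3 intrinsics, pixels), "D" ([k1, k2, p1, p2, k3] as OpenCV has them; the pictures are not rectified), "view" (4x4, takes a point from world to camera coordinates); the wrist camera has in their place "mount" (4x4, takes a point from camera to tool coordinates, whose origin is the TCP and whose axes are the flange's). Camera axes: x right, y up, looking along -z (the intrinsics and any distortion apply to the point x, -y, -z); pixel columns grow to the right and rows downward; lengths in m; the calibration is good to about 2 mm. A picture is of the moment at which its call begins: read the wrist's pose just before it. There is no depth.
- bot.hand_in(): hands the job in; it is judged then, once.
The state is a dict: "time_s": time; "joint_positions": joint angles; "qvel": joint speeds; "tau": joint torques, N m; "position": TCP position; "tcp_rot": TCP orientation; "force": force on the tool from outside, world axes, zero at the start; "moment": the same for the moment, N m; "opening": opening from 0.0 (shut) to 1.0 (fully open); "grasp_force": force on a finger pad.
Only numpy, scipy, OpenCV 4.12 (cv2) and the standard library are available. Lean on these libraries where they do the work, as an engineer would, in place of code of your own. Each camera call takes 0.05 s, during which the arm holds its last target. There are 200 camera calls.

### The job

Sweep the three solid steel offcuts across the filing board with the outside of the fingers, over the board's edge and into the low scrap tray beside it, without picking any of them up. Leave the finished bush (the ring with a hole) standing on the board, and do not disturb the oilstone, the cup or the pliers.

Things in the scene. Friction and masses are not known exactly. Their poses are not given: they have to be found in the camera images.
- board: Fixed wooden filing board, 250 mm (its x) by 210 mm (its y) by 30 mm high, flat top without a rim. Origin: centre of its underside, on the bench; its top is 30 mm above the bench. The three offcuts and the bush stand on it in four lanes about 60 mm apart along its x, within 50 mm of its middle line in y, in any order.
- tray: Fixed open-topped steel scrap tray, 250 mm (x) by 110 mm (y) by 24 mm high, walls and floor 3 to 5 mm thick. Origin: centre of its underside, on the bench. It stands along one of the board's two 250 mm edges (board's +y or -y side, it differs from run to run) with a 2 mm gap, axes parallel to the board's; its rim is 6 mm below the board's top, so that pieces pushed over that edge drop in.
- slug: Loose offcut: solid steel round-bar end, 28 mm diameter, 18 mm high, about 90 g, standing on its flat end on the board. Origin at its centre.
- square: Loose offcut: solid steel square-bar end, 26 x 26 mm and 18 mm high, about 95 g. Origin at its centre, z up.
- flat: Loose offcut: solid steel flat-bar end, 42 mm (its x) by 20 mm (its y), 12 mm high, about 80 g, lying flat at any yaw. Origin at its centre, z up.
- bush: Finished steel bush to be left alone: a loose upright ring of 32 mm outer diameter, 18 mm hole, 22 mm high, standing on the board. Origin: centre of its underside, z up.
- stone: Bystander: sharpening stone in a wooden case, 200 mm (x) by 70 mm (y) by 26 mm high, loose on the bench along the board's edge across from the tray, 22 mm from it. Origin: centre of its underside.
- cup: Bystander: loose plastic cup 76 mm wide at the rim, 100 mm high, with thin rods sticking out to 170 mm, on the bench to the left or right of the board. Origin: centre of its underside, z up.
- pliers: Bystander: loose pliers lying on the bench to the left or right of the board, 175 mm long (jaws at its +x), 14 mm thick. Origin: at the pivot, on the bench.

How it is judged (in metres and radians):
At the end, for the whole second after the job is handed in: All three offcuts lie at rest in the tray (centres within its outline and lower than the board's top); bush, stone, cup and pliers are within 20 mm of where they began, bush and cup upright (x of slug in the frame of tray between -0.125 and 0.125 m and y of slug in the frame of tray between -0.055 and 0.055 m and z of each of slug, square, flat in the frame of tray below 0.03 m and linear speed of each of slug, square, flat below 0.02 m/s and x of square in the frame of tray between -0.125 and 0.125 m and y of square in the frame of tray between -0.055 and 0.055 m and x of flat in the frame of tray between -0.125 and 0.125 m and y of flat in the frame of tray between -0.055 and 0.055 m and distance of each of bush, stone, cup, pliers from where it was at the start of the episode below 0.02 m and angle between each of bush, cup's own z axis and vertical below 0.2 rad); the robot touches nothing.
It fails at once if an offcut is lifted: its centre rises more than 24 mm above the board's top (it rests at 6 to 9 mm) (height (world z) of any of slug, square, flat above 0.054 m).
It fails at once if the bush, stone, cup or pliers is moved more than 20 mm (distance of any of bush, stone, cup, pliers from where it was at the start of the episode above 0.02 m).
It fails at once if the bush or the cup is tipped over (angle between any of bush, cup's own z axis and vertical above 0.5 rad).
It also fails if it takes over 51 s, if anything falls off the work surface, if the arm or the gripper's body presses on something with over 40 N, if the wrist force passes 120 N, or if a joint passes its speed limit or range.

## Working session

There is one attempt and no reset: what is moved stays moved. The work goes in short steps, Python scripts to look and compute and a tool call to move; the robot and the scene stay as the last step left them, time stands still between calls to the robot, and variables do not carry over. Pictures are saved under pics/ and viewed, at most 10 in all, crops included, and the job is handed in when it is done.

```bash
ls; mkdir -p pics
```

Run:
```python
from rig import bot, imaging
import cv2
for n in("top","side"):
    c=imaging.capture(n);cv2.imwrite(f"pics/{n}0.png",c["color"][:,:,::-1]);print(n,c["K"],c["D"],c["view"])
s=bot.read_state();print(s["time_s"],s["position"],s["tcp_rot"],s["opening"])
```

```text
pics
rig.py
top [[366.8758952    0.         249.55976913]
 [  0.         366.8758952  189.10252478]
 [  0.           0.           1.        ]] [-0.0194623  0.         0.         0.         0.       ] [[-1.18550753e-02 -9.99921771e-01 -3.98860196e-03 -1.05802106e-03]
 [ 9.93057593e-01 -1.22403589e-02  1.16990559e-01 -5.65944369e-01]
 [-1.17030229e-01 -2.57397957e-03  9.93125017e-01 -1.14611621e+00]
 [ 0.00000000e+00  0.00000000e+00  0.00000000e+00  1.00000000e+00]]
side [[409.01328291   0.         267.71887273]
 [  0.         409.01328291 180.42112685]
 [  0.           0.           1.        ]] [-0.01647762  0.          0.          0.          0.        ] [[-0.83474239 -0.55052228  0.01141778  0.46531263]
 [ 0.31684707 -0.46326154  0.82764526 -0.23273656]
 [-0.45034774  0.69448827  0.56113541 -0.84527355]
 [ 0.          0.          0.          1.        ]]
0.1 [ 0.26765711 -0.56407613  0.22167177] [[ 9.03552571e-01  4.28476962e-01 -4.94209444e-04]
 [ 4.28477100e-01 -9.03550704e-01  1.87102918e-03]
 [ 3.55149610e-04 -1.90233066e-03 -9.99998128e-01]] 1.00160163408526
```

View pics/top0.png

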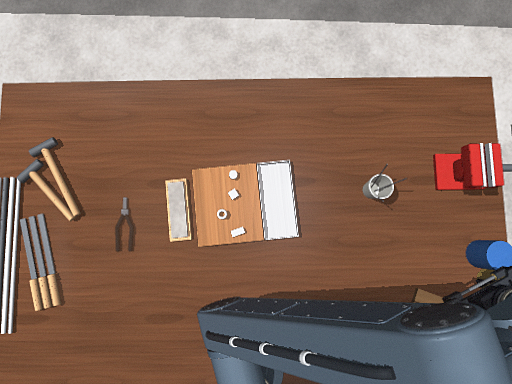

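View pics/side0.png

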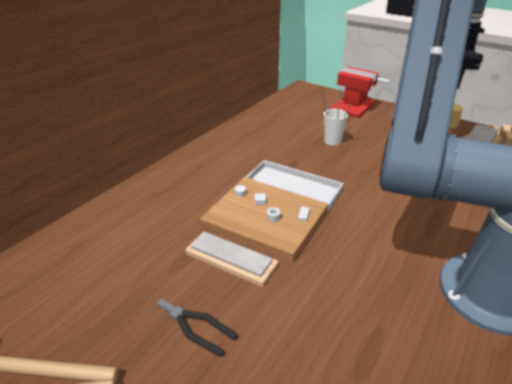

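Top view: the board is at about (228,205), with the tray to its right (-y). The slug is at (234,174), the square at (234,194), the bush ring at (222,214) and the flat at (238,231). The stone is at (178,210), the pliers at (124,225) and the cup at (380,187). In the side view the slug is at (240,190), the square at (260,199), the bush at (273,214) and the flat at (304,214).

Create h.py:
```python
import numpy as np,cv2
from rig import bot, imaging
def ray(c,uv,V=None):
    p=cv2.undistortPoints(np.float32([[uv]]),c["K"],c["D"])[0,0]
    V=c["view"] if V is None else V
    R,t=V[:3,:3],V[:3,3]
    return -R.T@t, R.T@np.array([p[0],-p[1],-1.])
def plane(c,uv,z,V=None):
    o,d=ray(c,uv,V);return o+d*(z-o[2])/d[2]
def tri(rs):
    A=0;b=0
    for o,d in rs:
        d=d/np.linalg.norm(d);P=np.eye(3)-np.outer(d,d);A=A+P;b=b+P@o
    return np.linalg.solve(A,b)
def blobs(c,box,smax=70,vmin=120,amin=15,amax=400):
    h=cv2.cvtColor(c["color"],cv2.COLOR_RGB2HSV);x0,y0,x1,y1=box
    m=np.zeros(h.shape[:2],np.uint8);m[y0:y1,x0:x1]=((h[...,1]<smax)&(h[...,2]>vmin))[y0:y1,x0:x1]*255
    cs,_=cv2.findContours(m,cv2.RETR_EXTERNAL,cv2.CHAIN_APPROX_NONE)
    return [(x,cv2.minAreaRect(x)) for x in cs if amin<cv2.contourArea(x)<amax]
```

Run:
```python
from h import *
t=imaging.capture("top");s=imaging.capture("side")
bt=sorted(blobs(t,(198,165,252,243)),key=lambda b:b[1][0][1])
bs=sorted(blobs(s,(225,180,318,225)),key=lambda b:b[1][0][0])
for n,B,c in(("top",bt,t),("side",bs,s)):
    for x,r in B: print(n,np.round(r[0],1),np.round(r[1],1),round(r[2]),plane(c,r[0],.045).round(4))
for a,b in zip(bt,bs): print(tri([ray(t,a[1][0]),ray(s,b[1][0])]).round(4))
# board+tray: warm wood mask & white tray
h=cv2.cvtColor(t["color"],cv2.COLOR_RGB2HSV)
for p in [(193,168),(197,246),(263,241),(256,163)]: print("board",plane(t,p,.03).round(4))
for p in [(258,162),(291,160),(299,237),(264,241)]: print("tray",plane(t,p,.024).round(4))
for p in [(204,216),(291,253),(247,176),(328,206)]: print("side board",plane(s,p,.03).round(4))
print(h[205,170:310:3].tolist())
I=cv2.resize(t["color"][150:260,160:310],None,fx=5,fy=5,interpolation=2);cv2.imwrite("pics/c.png",I[:,:,::-1])
```

```text
top [233. 174.] [8. 8.] 90 [0.6138 0.0445 0.045 ]
top [233.  193.5] [8.6 8.3] 56 [0.5511 0.0449 0.045 ]
top [221.5 213.5] [9. 9.] 90 [0.488  0.0816 0.045 ]
top [237.4 231.4] [ 6.9 13.3] 70 [0.4314 0.0318 0.045 ]
side [239.5 190.5] [11. 11.] 90 [0.6111 0.0523 0.045 ]
side [260.  198.5] [11. 12.] 90 [0.5477 0.051  0.045 ]
side [273. 214.] [14. 14.] 90 [0.4869 0.0848 0.045 ]
side [303.2 213.4] [10.1 15.2] 18 [0.4281 0.042  0.045 ]
[0.6155 0.0452 0.0389]
[0.5517 0.0451 0.0397]
[0.4884 0.082  0.0424]
[0.432  0.0325 0.0368]
board [0.6376 0.175  0.03  ]
board [0.3867 0.1609 0.03  ]
board [ 0.4    -0.0485  0.03  ]
board [ 0.6514 -0.0298  0.03  ]
tray [ 0.6558 -0.0365  0.024 ]
tray [ 0.6611 -0.1445  0.024 ]
tray [ 0.4111 -0.1638  0.024 ]
tray [ 0.3999 -0.0519  0.024 ]
side board [0.6315 0.17   0.03  ]
side board [0.3909 0.1608 0.03  ]
side board [ 0.6483 -0.032   0.03  ]
side board [ 0.3992 -0.0362  0.03  ]
[[13, 11, 205], [14, 16, 204], [16, 14, 206], [14, 13, 208], [15, 13, 202], [11, 53, 91], [14, 102, 140], [9, 116, 77], [11, 123, 104], [12, 135, 197], [12, 129, 195], [13, 135, 199], [13, 131, 222], [13, 134, 221], [13, 135, 217], [12, 136, 212], [13, 132, 218], [13, 134, 213], [13, 128, 226], [12, 129, 209], [13, 133, 223], [13, 132, 214], [13, 131, 220], [12, 131, 206], [13, 131, 212], [12, 126, 207], [13, 125, 212], [13, 127, 211], [12, 124, 208], [13, 128, 215], [9, 101, 68], [138, 8, 162], [128, 4, 247], [110, 3, 245], [105, 2, 243], [120, 2, 245], [120, 3, 245], [120, 1, 244], [120, 2, 243], [120, 4, 244], [110, 3, 245], [113, 11, 205], [8, 78, 88], [8, 99, 131], [9, 97, 129], [10, 104, 130], [10, 100, 128]]
```

View pics/c.png

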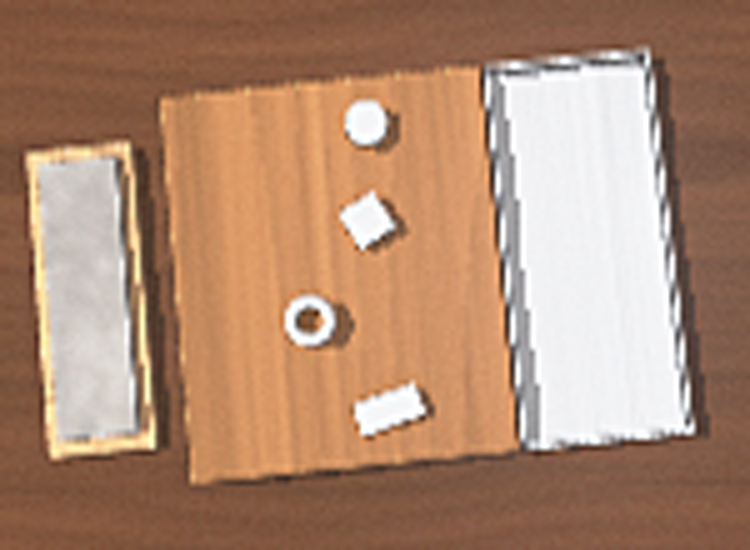

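Enlarged view: the flat lies roughly along the sweep direction, the bush sits back towards the stone, and the tray is on the board's -y side. All the lanes are clear. Next I'll compute the first move.

Add to h.py:
```python
C=np.array([.519,.0645]);a=np.radians(3.8);X=np.array([np.cos(a),np.sin(a)]);Y=np.array([-np.sin(a),np.cos(a)])
def loc(p): p=np.array(p)[:2]-C;return np.array([p@X,p@Y])
def wor(x,y,z): return np.r_[C+x*X+y*Y,z]
```

Run:
```python
from h import *
for n,p in dict(slug=(.615,.0452),sq=(.5517,.0451),bush=(.4884,.082),flat=(.432,.0325)).items(): print(n,loc(p).round(4))
for p in [(.6376,.175),(.3867,.1609),(.4,-.0485),(.6514,-.0298),(.6558,-.0365),(.6611,-.1445),(.4111,-.1638),(.3999,-.0519)]: print(loc(p).round(3))
s=bot.read_state();R=s["tcp_rot"];t=wor(-.089,.035,.12)
print(t,(R.T@(t-s["position"])).round(4))
from scipy.spatial.transform import Rotation as Ro
G=np.c_[np.r_[Y,0],np.r_[X,0],[0,0,-1]];print(Ro.from_matrix(R.T@G).as_rotvec(degrees=True))
```

```text
slug [ 0.0945 -0.0256]
sq [ 0.0313 -0.0215]
bush [-0.0294  0.0195]
flat [-0.0889 -0.0262]
[0.126 0.102]
[-0.126  0.105]
[-0.126 -0.105]
[ 0.126 -0.103]
[ 0.13 -0.11]
[ 0.128 -0.218]
[-0.123 -0.221]
[-0.127 -0.108]
[0.42787608 0.09352467 0.12      ] [ 0.4266 -0.5256  0.1027]
[-5.91475662e-02 -5.70354281e-02 -6.84304344e+01]
```

The rows are not in the units I measure in: shifts go in shares of 0.75 m and turns go in shares of 360 degrees. I convert before sending: -0.526 m / 0.75 = -0.7013, -0.12 m / 0.75 = -0.16, -68.4 degrees / 360 = -0.19.

Call:
hand_motion(ticks=[[[0.1333, -0.16, 0, 0, 0, -0.0556, 0.15], [0.2667, -0.3333, 0, 0, 0, -0.1111, 0.15], [0.4, -0.5067, 0, 0, 0, -0.1667, 0.15], [0.5693, -0.7013, 0, 0, 0, -0.19, 0.15], [0.5693, -0.7013, 0, 0, 0, -0.19, 0.15], [0.5693, -0.7013, 0, 0, 0, -0.19, 0.15], [0.5693, -0.7013, 0, 0, 0, -0.19, 0.15], [0.5693, -0.7013, 0, 0, 0, -0.19, 0.15], [0.5693, -0.7013, 0, 0, 0, -0.19, 0.15], [0.5693, -0.7013, 0, 0, 0, -0.19, 0.15], [0.5693, -0.7013, 0, 0, 0, -0.19, 0.15], [0.5693, -0.7013, 0, 0, 0, -0.19, 0.15], [0.5693, -0.7013, 0, 0, 0, -0.19, 0.15], [0.5693, -0.7013, 0, 0, 0, -0.19, 0.15], [0.5693, -0.7013, 0, 0, 0, -0.19, 0.15], [0.5693, -0.7013, 0.0667, 0, 0, -0.19, 0.15], [0.5693, -0.7013, 0.1373, 0, 0, -0.19, 0.15], [0.5693, -0.7013, 0.1373, 0, 0, -0.19, 0.15], [0.5693, -0.7013, 0.1373, 0, 0, -0.19, 0.15], [0.5693, -0.7013, 0.1373, 0, 0, -0.19, 0.15]]])

```text
time_s: 2.2
position: [0.4298, 0.093, 0.1215]
tcp_rot: [[-0.065, 0.998, 0.004], [0.998, 0.065, -0.0], [-0.0, 0.004, -1.0]]
force: [-0.3, 0.1, 0.3]
opening: 0.153
grasp_force: 0.0
```

Run:
```python
from h import *
s=bot.read_state();print(loc(s["position"]),s["position"],s["opening"],np.round(s["tcp_rot"],3))
c=imaging.capture("wrist");cv2.imwrite("pics/w.png",c["color"][:,:,::-1])
```

```text
[-0.08716129  0.03431908] [0.42975588 0.09296711 0.1214684 ] 0.15287944763707972 [[-0.065  0.998  0.004]
 [ 0.998  0.065 -0.   ]
 [-0.     0.004 -1.   ]]
```

View pics/w.png

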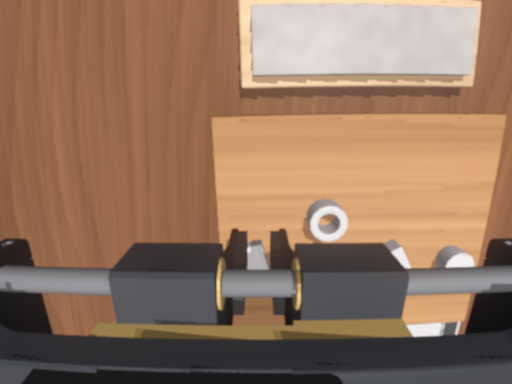

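The wrist view shows the flat between the two fingertip lines at (258,255), the bush clear at (327,220) and the stone far behind. The fingers are in the flat's lane, so I'll descend.

In the tool's units: 0.087 m / 0.75 = 0.116, 0.04 m / 0.75 = 0.0533.

Call:
hand_motion(ticks=[[[0, -0.0027, 0.0533, 0, 0, 0, 0.15], [0, -0.0027, 0.0933, 0, 0, 0, 0.15], [0, -0.0027, 0.1067, 0, 0, 0, 0.15], [0, -0.0027, 0.116, 0, 0, 0, 0.15], [0, -0.0027, 0.116, 0, 0, 0, 0.15], [0, -0.0027, 0.116, 0, 0, 0, 0.15]]])

```text
time_s: 2.85
position: [0.4273, 0.0934, 0.0337]
tcp_rot: [[-0.066, 0.998, 0.003], [0.998, 0.066, -0.0], [-0.0, 0.003, -1.0]]
force: [0.0, -0.2, -0.6]
opening: 0.152
grasp_force: 0.0
```

In the tool's units: -0.15 m / 0.75 = -0.2, -0.01 m / 0.75 = -0.0133.

Call:
hand_motion(ticks=[[[-0.0133, 0, 0, 0, 0, 0, 0.15], [-0.0267, 0, 0, 0, 0, 0, 0.15], [-0.04, 0, 0, 0, 0, 0, 0.15], [-0.0533, 0, 0, 0, 0, 0, 0.15], [-0.0667, 0, 0, 0, 0, 0, 0.15], [-0.08, 0, 0, 0, 0, 0, 0.15], [-0.0933, 0, 0, 0, 0, 0, 0.15], [-0.1067, 0, 0, 0, 0, 0, 0.15], [-0.12, 0, 0, 0, 0, 0, 0.15], [-0.1333, 0, 0, 0, 0, 0, 0.15], [-0.1467, 0, 0, 0, 0, 0, 0.15], [-0.16, 0, 0, 0, 0, 0, 0.15], [-0.1707, 0, 0, 0, 0, 0, 0.15], [-0.1813, 0, 0, 0, 0, 0, 0.15], [-0.192, 0, 0, 0, 0, 0, 0.15], [-0.2, 0, 0, 0, 0, 0, 0.15], [-0.2, 0, 0, 0, 0, 0, 0.15], [-0.2, 0, -0.0533, 0, 0, 0, 0.15], [-0.2, 0, -0.08, 0, 0, 0, 0.15], [-0.2, 0, -0.08, 0, 0, 0, 0.15]]])

```text
time_s: 4.85
position: [0.4377, -0.0567, 0.0944]
tcp_rot: [[-0.066, 0.998, 0.005], [0.998, 0.066, -0.002], [-0.002, 0.005, -1.0]]
force: [0.5, 0.1, 0.8]
opening: 0.151
grasp_force: 0.0
```

Run:
```python
from h import *
s=bot.read_state();print(loc(s["position"]),s["force"])
c=imaging.capture("side");cv2.imwrite("pics/s1.png",cv2.resize(c["color"][140:260,180:380],None,fx=4,fy=4)[:,:,::-1])
```

```text
[-0.08913444 -0.11552734] [0.52398568 0.09679669 0.84275951]
```

View pics/s1.png

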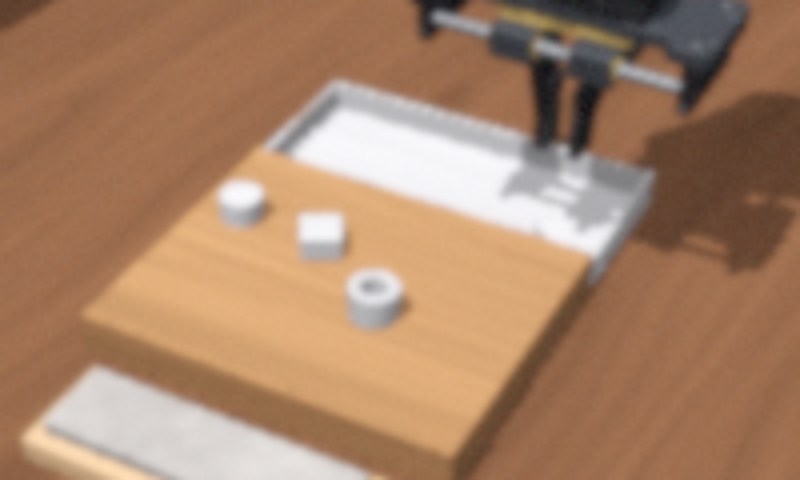

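The flat is off the board and into the tray, and the bush at (373,297), square at (322,235) and slug at (241,200) are undisturbed. The square is next.

In the tool's units: 0.15 m / 0.75 = 0.2, 0.12 m / 0.75 = 0.16.

Call:
hand_motion(ticks=[[[0.0667, 0.0533, 0, 0, 0, 0, 0.15], [0.1333, 0.1067, 0, 0, 0, 0, 0.15], [0.2, 0.16, 0, 0, 0, 0, 0.15], [0.2, 0.16, 0, 0, 0, 0, 0.15], [0.2, 0.16, 0, 0, 0, 0, 0.15], [0.2, 0.16, 0, 0, 0, 0, 0.15], [0.2, 0.16, 0.04, 0, 0, 0, 0.15], [0.2, 0.16, 0.0667, 0, 0, 0, 0.15], [0.2, 0.16, 0.08, 0, 0, 0, 0.15], [0.2, 0.16, 0.08, 0, 0, 0, 0.15], [0.2, 0.16, 0.08, 0, 0, 0, 0.15]]])

```text
time_s: 6.0
position: [0.5454, 0.1004, 0.0323]
tcp_rot: [[-0.064, 0.998, -0.001], [0.998, 0.064, -0.0], [0.0, -0.001, -1.0]]
force: [-0.2, 0.3, 0.3]
opening: 0.148
grasp_force: 0.0
```

```bash
python3 -c "
from h import *
print(loc(bot.read_state()['position']))"
```

```text
[0.0286778  0.03410366]
```

In the tool's units: -0.15 m / 0.75 = -0.2, 0.0025 m / 0.75 = 0.0033.

Call:
hand_motion(ticks=[[[-0.0133, 0.0033, -0.0013, 0, 0, 0, 0.15], [-0.0267, 0.0033, -0.0013, 0, 0, 0, 0.15], [-0.04, 0.0033, -0.0013, 0, 0, 0, 0.15], [-0.0533, 0.0033, -0.0013, 0, 0, 0, 0.15], [-0.0667, 0.0033, -0.0013, 0, 0, 0, 0.15], [-0.08, 0.0033, -0.0013, 0, 0, 0, 0.15], [-0.0933, 0.0033, -0.0013, 0, 0, 0, 0.15], [-0.1067, 0.0033, -0.0013, 0, 0, 0, 0.15], [-0.12, 0.0033, -0.0013, 0, 0, 0, 0.15], [-0.1333, 0.0033, -0.0013, 0, 0, 0, 0.15], [-0.1467, 0.0033, -0.0013, 0, 0, 0, 0.15], [-0.16, 0.0033, -0.0013, 0, 0, 0, 0.15], [-0.1707, 0.0033, -0.0013, 0, 0, 0, 0.15], [-0.1813, 0.0033, -0.0013, 0, 0, 0, 0.15], [-0.192, 0.0033, -0.0013, 0, 0, 0, 0.15], [-0.2, 0.0033, -0.0013, 0, 0, 0, 0.15], [-0.2, 0.0033, -0.0013, 0, 0, 0, 0.15], [-0.2, 0.0033, -0.0533, 0, 0, 0, 0.15], [-0.2, 0.0033, -0.08, 0, 0, 0, 0.15], [-0.2, 0.0033, -0.08, 0, 0, 0, 0.15]]])

```text
time_s: 8.0
position: [0.5604, -0.0485, 0.0952]
tcp_rot: [[-0.066, 0.998, 0.006], [0.998, 0.066, -0.002], [-0.002, 0.006, -1.0]]
force: [0.1, 0.0, 0.4]
opening: 0.149
grasp_force: 0.0
```

Run:
```python
from h import *
s=bot.read_state();print(loc(s["position"]))
c=imaging.capture("side")
for b in blobs(c,(225,180,318,230)): print(b[1][0],plane(c,b[1][0],.04).round(4))
```

```text
[ 0.03383464 -0.11545051]
(273.0, 214.5) [0.4892 0.0812 0.04  ]
(239.5, 190.5) [0.6154 0.0468 0.04  ]
```

The square has left the board; the bush and slug have not moved. The slug is next.

In the tool's units: 0.15 m / 0.75 = 0.2, 0.061 m / 0.75 = 0.0813.

Call:
hand_motion(ticks=[[[0.0667, 0.0267, 0, 0, 0, 0, 0.15], [0.1333, 0.0533, 0, 0, 0, 0, 0.15], [0.2, 0.0813, 0, 0, 0, 0, 0.15], [0.2, 0.0813, 0, 0, 0, 0, 0.15], [0.2, 0.0813, 0, 0, 0, 0, 0.15], [0.2, 0.0813, 0.04, 0, 0, 0, 0.15], [0.2, 0.0813, 0.0667, 0, 0, 0, 0.15], [0.2, 0.0813, 0.08, 0, 0, 0, 0.15], [0.2, 0.0813, 0.08, 0, 0, 0, 0.15], [0.2, 0.0813, 0.08, 0, 0, 0, 0.15]]])

```text
time_s: 9.05
position: [0.609, 0.1041, 0.0323]
tcp_rot: [[-0.064, 0.998, -0.001], [0.998, 0.064, -0.0], [-0.0, -0.001, -1.0]]
force: [-0.8, -0.0, -0.7]
opening: 0.148
grasp_force: 0.0
```

```bash
python3 -c "
from h import *
print(loc(bot.read_state()['position']))"
```

```text
[0.09245746 0.03354079]
```

In the tool's units: -0.15 m / 0.75 = -0.2, -0.144 m / 0.75 = -0.192.

Call:
hand_motion(ticks=[[[-0.0133, 0.0027, -0.0013, 0, 0, 0, 0.15], [-0.0267, 0.0027, -0.0013, 0, 0, 0, 0.15], [-0.04, 0.0027, -0.0013, 0, 0, 0, 0.15], [-0.0533, 0.0027, -0.0013, 0, 0, 0, 0.15], [-0.0667, 0.0027, -0.0013, 0, 0, 0, 0.15], [-0.08, 0.0027, -0.0013, 0, 0, 0, 0.15], [-0.0933, 0.0027, -0.0013, 0, 0, 0, 0.15], [-0.1067, 0.0027, -0.0013, 0, 0, 0, 0.15], [-0.12, 0.0027, -0.0013, 0, 0, 0, 0.15], [-0.1333, 0.0027, -0.0013, 0, 0, 0, 0.15], [-0.1467, 0.0027, -0.0013, 0, 0, 0, 0.15], [-0.16, 0.0027, -0.0013, 0, 0, 0, 0.15], [-0.1707, 0.0027, -0.0013, 0, 0, 0, 0.15], [-0.1813, 0.0027, -0.0013, 0, 0, 0, 0.15], [-0.192, 0.0027, -0.0013, 0, 0, 0, 0.15], [-0.2, 0.0027, -0.0013, 0, 0, 0, 0.15], [-0.2, 0.0027, -0.0013, 0, 0, 0, 0.15], [-0.2, 0.0027, -0.0667, 0, 0, 0, 0.15], [-0.2, 0.0027, -0.1333, 0, 0, 0, 0.15], [-0.2, 0.0027, -0.1333, 0, 0, 0, 0.15]]])

```text
time_s: 11.05
position: [0.6263, -0.0448, 0.1393]
tcp_rot: [[-0.066, 0.998, 0.014], [0.998, 0.066, -0.003], [-0.004, 0.014, -1.0]]
force: [1.6, -0.1, -0.1]
opening: 0.15
grasp_force: 0.0
```

Call:
hand_motion(ticks=[[[0.0667, -0.0667, -0.0667, 0, 0, 0, 0.15], [0.1333, -0.1333, -0.1333, 0, 0, 0, 0.15], [0.2, -0.1333, -0.1333, 0, 0, 0, 0.15], [0.2667, -0.1333, -0.1333, 0, 0, 0, 0.15], [0.3333, -0.1333, -0.1333, 0, 0, 0, 0.15], [0.3333, -0.1333, -0.1333, 0, 0, 0, 0.15], [0.3333, -0.1333, -0.1333, 0, 0, 0, 0.15]]])

```text
time_s: 11.75
position: [0.5031, 0.2041, 0.2332]
tcp_rot: [[-0.072, 0.997, 0.001], [0.997, 0.072, 0.002], [0.002, 0.001, -1.0]]
force: [0.1, -0.2, -0.5]
opening: 0.151
grasp_force: 0.0
```

Run:
```python
from h import *
t=imaging.capture("top");c=imaging.capture("side")
for b in blobs(c,(225,180,318,230)): print(b[1][0],plane(c,b[1][0],.04).round(4))
A=cv2.resize(t["color"][140:250,160:310],None,fx=4,fy=4);B=cv2.resize(c["color"][140:250,200:350],None,fx=4,fy=4)
cv2.imwrite("pics/e1.png",cv2.resize(np.vstack([A,B]),None,fx=.68,fy=.68)[:,:,::-1])
```

```text
(273.5, 214.0) [0.4892 0.0789 0.04  ]
```

View pics/e1.png

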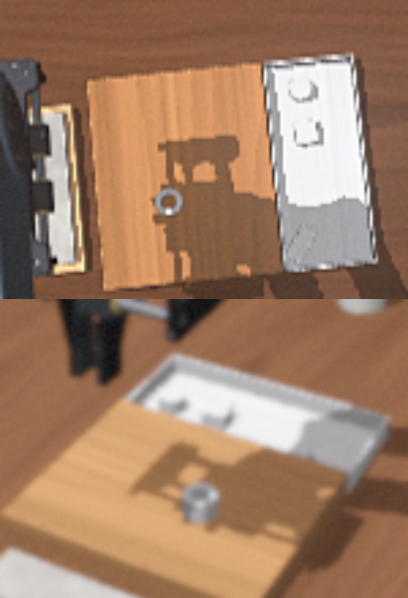

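The final view shows the slug at (303,90), the square at (308,132) and the flat at (300,240) all lying in the tray. The bush is standing where it was, at (168,201), and the robot is clear.

```bash
python3 -c "
from rig import bot, imaging
print(bot.read_state()['force'],bot.hand_in())"
```

```text
the job is handed in; nothing more can be done
[ 0.46238665 -0.72753875  1.03185792] None
```

The slug, square and flat were swept into the scrap tray with no regrasping or lifting, the bush is still standing where it began, and the job was handed in at about 12 s; the hand-in returned no verdict.

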